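Seat the T-joint practice coupon in the coupon holder

ROBOT

A 7-joint arm with a two-finger parallel gripper is mounted at the origin on the work surface. World frame = base frame: x ahead of the robot, y to its left, z up, the work surface at z = 0. Lengths are in m, angles in rad, forces in N, time in s.
With the tool pointing down it reaches from about 0.425 to 1.025 m from the base axis. Payload 3.6 kg.
Tool frame: the origin (TCP) lies at the centre of the arm's flange, where the gripper is bolted on; the fingertips stand manip.tips_ahead ahead of it and the grasp point (between the pads) lies 155 mm ahead of it (manip.tips_ahead is the distance from the TCP to the fingertips, in m); z points along the fingers, y is the line along which they close (so a half turn about z gives the same grasp; the last joint's range is limited). The gripper opens to 85 mm and grips with 20 to 120 N. Pads are 22 mm wide; open, the fingers measure 114 mm over their backs; the gripper's body (76 mm by 85 mm) begins 54 mm behind the grasp point. The pads swing forward as they close: fully open they stand 13 mm farther back than shut.
Start: joints at [-1.427, 0.591, 0.048, 1.609, -0.033, 0.943, -0.034], TCP at [0.171, 0.705, 0.405] pointing down, gripper open.
Joint ranges: [-2.69, 2.69], [-0.47, 2.24], [-1.27, 1.36], [0.19, 2.51], [-1.53, 4.68], [0.08, 2.07], [-3.09, 3.09]. Speed limits (rad/s): [2.57, 2.57, 3.14, 3.14, 3.14, 3.14, 3.14].

INTERFACE

Orientations are given as a 3x3 rotation matrix whose columns are the frame's x, y, z axes.
In Python, from cell import read_state, read_camera, calibration, manip gives the robot as it stands.
- The arm moves only by the tool drive_tool, never from a script. Its argument "deltas" is a list of rows, each an object of numbers: "tx", "ty", "tz": the shift along the tool's x, y, z in m; "spin": the turn about the tool's z in degrees. In form: [{"tx": .., "ty": .., "tz": .., "spin": ..}, ...]. A call has 1 to 8 rows; each row shifts and turns the commanded pose from where the row before left it, along the tool's axes as they then stand; what a row does not reach is not made up. A row lasts 1/8 s, in which the tool goes at most 62.5 mm and 10.7 degrees, less where a joint would pass 70% of its speed; a pose out of reach is approached as far as the arm can. A call with a gripper value outside its range is refused whole. "hand" is the closure, from -1 (fully open) to 1 (shut), so that 0 is half open, set as the call begins (left out, the last holds). The fingers move at their own pace and stop on an object; "grip_force" is the grip in N (left out, the last holds). Time passes only in rows, so rows that do not move let the fingers close. It gives the time, the measured TCP pose, the force, the opening and the grip force at its end, in the units of the state.
- read_state(): the state, without advancing time (a new reading comes with each control period).
- read_camera(name): name is "scene" or "top" or "wrist"; returns (picture, depth): 480x640x3 uint8, blue, green, red; 480x640 float32, m along the optical axis (not along the pixel's ray), 0 where there is no reading.
- calibration(name): a dict with "fx", "fy", "cx", "cy" (pixels), "k1" (the pictures are not rectified: a ray, as slopes to the right and down, at radius r is drawn at 1 + k1 r^2 times it, then the intrinsics apply), "rvec" (rotation vector, rad) and "tvec" (3), from world to camera coordinates, as OpenCV has them; the wrist camera has in their place "T_tool_cam" (4x4, takes a point from camera to tool coordinates, whose origin is the TCP and whose axes are the flange's). Camera axes: x right, y down, z forward; pixel columns grow to the right and rows downward; lengths in m; the calibration is good to about 2 mm. A picture is of the moment at which its call begins: read the wrist's pose just before it. calibration takes no time and is no camera call.
- manip.job_done(): hands the job in; it is judged then, once.
The state is a dict: "t": time; "joints": joint angles; "joint_vel": joint speeds; "joint_efforts": joint torques, N m; "tcp_pos": TCP position; "tcp_rot": TCP orientation; "wrist_force": force on the tool from outside, world axes, zero at the start; "wrist_torque": the same for the moment, N m; "opening": opening from 0.0 (shut) to 1.0 (fully open); "grasp_force": force on a finger pad.
Only numpy, scipy, OpenCV 4.12 (cv2) and the standard library are available. Lean on these libraries where they do the work, as an engineer would, in place of code of your own. Each camera call takes 0.05 s, during which the arm holds its last target. There are 200 camera calls.

TASK

Seat the T-joint practice coupon, the one with the single upright web, in the steel coupon holder: tilt it, slide its bare end under the holder's overhanging lip, then level it into the cavity so that it lies flat on the cavity floor, and let go. Leave the tube coupon and the flat coupon where they lie.

Things in the scene. Friction and masses are not known exactly. Their poses are not given: they have to be found in the camera images.
- t_coupon: Loose grey plastic T-joint coupon, ~0.16 kg, lying web up. Base 100 (x) x 70 (y) x 8 mm; one upright web 10 mm thick along y = 0, from x = -10 to +47, z = 8 to 58 mm. The bare -x end goes under the lip. Origin: centre of the base's underside, z up. Centre of mass near x = +6 mm. Its x axis points away from the robot within 0.5 rad.
- holder: Dark steel tray with a bare metal lip, fixed, 135 (x) x 110 (y) mm. Cavity 115 x 90 mm about the origin, level floor at z = 6 mm. Walls 10 mm thick, tops at z = 18; at the -x end (robot side) the full-width lip covers x = -57.5 to -32.5 mm, z = 28 to 34, leaving a 90 mm opening. Origin: underside centre, on the table; x points from lip to open end, away from the robot within 0.35 rad; z up.
- tube_coupon: Bystander: a coupon with the same grey 100 by 70 by 8 mm base and an upright tube of 44 mm diameter, 45 mm high, in its middle. Origin: centre of its underside. To be left alone.
- flat_coupon: Bystander: a coupon with the same grey 100 by 70 by 8 mm base and a strip 32 mm wide and 6 mm thick lying along one long half of it, no upright part. Origin: centre of its underside. To be left alone.
Mind the look-alikes: they are no part of the job. There is more than one size of the holder; the job needs the smaller. What is shaped like the t_coupon but blue is not meant.

How it is judged:
At the end, for the whole second after the job is handed in: T coupon flat (0.06 rad) on the cavity floor (underside 3-9 mm above the holder's), bare end under the lip, origin within 12 mm of the holder's in holder x, 15 mm in y, x axes within 0.26 rad, at rest, released; tube and flat coupons within 30 mm of their starts (z of t_coupon in the frame of holder between 0.003 and 0.009 m and x of t_coupon in the frame of holder between -0.012 and 0.012 m and y of t_coupon in the frame of holder between -0.015 and 0.015 m and angle between t_coupon's own z axis and vertical below 0.06 rad and angle between the x axis of t_coupon and the x axis of holder, either way round below 0.26 rad and linear speed of t_coupon below 0.02 m/s and distance of each of tube_coupon, flat_coupon from where it was at the start of the episode below 0.03 m); the robot touches nothing.
It fails at once if the tube coupon is moved more than 30 mm (distance of tube_coupon from where it was at the start of the episode above 0.03 m).
It fails at once if the flat coupon is moved more than 30 mm (distance of flat_coupon from where it was at the start of the episode above 0.03 m).
It also fails if it takes over 42 s, if anything falls off the work surface, if the arm or the gripper's body presses on something with over 40 N, if the wrist force passes 120 N, or if a joint passes its speed limit or range.

## Working session

There is one attempt and no reset: what is moved stays moved. The work goes in short steps, Python scripts to look and compute and a tool call to move; the robot and the scene stay as the last step left them, time stands still between calls to the robot, and variables do not carry over. Pictures are saved under pics/ and viewed, at most 10 in all, crops included, and the job is handed in when it is done.

Besides the shell and the picture viewer there is one more tool, called after "Call:" as name(argument=value, ...) on one line, values as JSON. drive_tool: Moves the arm, as the interface text tells. Its arguments: {"type":"object","properties":{"deltas":{"type":"array","items":{"type":"object","properties":{"tx":{"type":"number"},"ty":{"type":"number"},"tz":{"type":"number"},"spin":{"type":"number"}}}},"hand":{"type":"number"},"grip_force":{"type":"number"}},"required":["deltas"]}

```bash
ls; mkdir -p pics
python3 - <<'E'
from cell import *
import cv2, numpy as np
s=read_state();print(s['t'],s['tcp_pos'],np.round(s['tcp_rot'],3),s['opening'],manip.tips_ahead)
for n in ['scene','top']:
    p,d=read_camera(n);cv2.imwrite(f'pics/{n}0.png',p);np.save(f'pics/{n}0.npy',d);c=calibration(n);print(n,c)
print(calibration('wrist'))
E
```

```text
pics
0.0 [0.170647   0.70418376 0.40354371] [[-0.972  0.235 -0.   ]
 [ 0.235  0.972 -0.002]
 [-0.    -0.002 -1.   ]] 1.0009320566263766 0.1734
scene {'fx': 585.0822828297323, 'fy': 585.0822828297323, 'cx': 319.6383084419043, 'cy': 241.3188411883465, 'k1': 0.03333720458287742, 'rvec': array([ 0.77981024,  2.64374121, -1.02461043]), 'tvec': array([ 0.32867304, -0.21569944,  1.5296686 ])}
top {'fx': 559.9509015195649, 'fy': 559.9509015195649, 'cx': 321.09191389106644, 'cy': 236.35056847693315, 'k1': -0.15874302525167655, 'rvec': array([ 2.13706911, -2.09835424,  0.16665091]), 'tvec': array([0.09319429, 0.47404555, 1.21884985])}
{'fx': 402.8866936456349, 'fy': 402.8866936456349, 'cx': 315.25701639759615, 'cy': 242.05034059317626, 'k1': -0.0059965782821850494, 'T_tool_cam': array([[ 1.36283785e-04, -9.46833336e-01, -3.21724439e-01,
         8.24465843e-02],
       [ 9.99999423e-01,  4.71947129e-04, -9.65334086e-04,
        -1.27094805e-03],
       [ 1.06584742e-03, -3.21724122e-01,  9.46832854e-01,
         3.02075714e-02],
       [ 0.00000000e+00,  0.00000000e+00,  0.00000000e+00,
         1.00000000e+00]])}
```

View pics/top0.png

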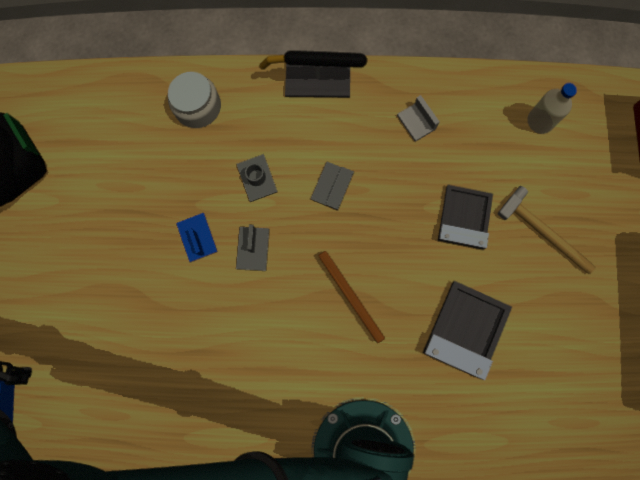

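View pics/scene0.png

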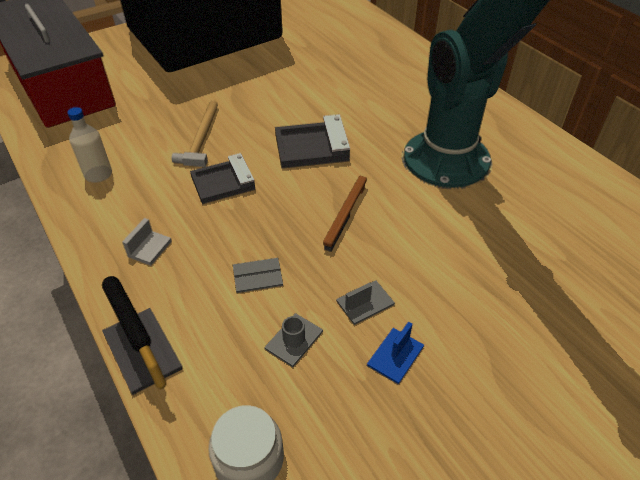

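The top view shows the grey T-coupon at about (253,248), the tube coupon at (256,177), the flat coupon at (332,186), the small holder at (466,217) with its lip at the bottom, and the large holder at (468,330). The scene view shows the same T at (365,300) and the small holder at (223,180). There is also a blue T, and a paler grey L-shaped part at (418,118) in the top view. The next step is to measure from both depth views.

```bash
cat > h.py <<'E'
from cell import *
import cv2, numpy as np
def cloud(n,p,d,T=None):
    c=calibration(n);K=np.array([[c['fx'],0,c['cx']],[0,c['fy'],c['cy']],[0,0,1]])
    v,u=np.mgrid[:480,:640];uv=np.stack([u,v],-1).reshape(-1,1,2).astype(float)
    r=cv2.undistortPoints(uv,K,np.array([c['k1'],0,0,0,0])).reshape(480,640,2)
    P=np.dstack([r*d[...,None],d])
    if T is None:
        R=cv2.Rodrigues(c['rvec'])[0];W=(P-c['tvec'].ravel())@R
    else:
        M=T@c['T_tool_cam'];W=P@M[:3,:3].T+M[:3,3]
    W[d<=0]=np.nan
    return W
def wrist():
    s=read_state();T=np.eye(4);T[:3,:3]=s['tcp_rot'];T[:3,3]=s['tcp_pos']
    p,d=read_camera('wrist');return p,d,cloud('wrist',p,d,T),s
def rect(xy):
    (c,sz,a)=cv2.minAreaRect((xy*1000).astype(np.float32));return np.round(c,1),np.round(sz,1),round(a,1)
def band(W,cx,cy,r,z0,z1):
    m=(np.hypot(W[...,0]-cx,W[...,1]-cy)<r)&(W[...,2]>z0)&(W[...,2]<z1);return m
E
python3 - <<'E'
from h import *
for n,ct,ch in [('top',(248,253),(217,466)),('scene',(303,360),(182,222))]:
    p=cv2.imread(f'pics/{n}0.png');W=cloud(n,p,np.load(f'pics/{n}0.npy'))
    print(n,'T',W[ct],'H',W[ch],'table',np.nanmedian(W[...,2]))
    if n=='top': a,b=W[ct][:2],W[ch][:2]
    for z0,z1 in [(.004,.014),(.035,.075)]:
        m=band(W,*a,.08,z0,z1);q=W[m];print('T',z0,m.sum(),rect(q[:,:2]),np.median(q,0))
    for z0,z1 in [(.003,.010),(.013,.022),(.028,.042)]:
        m=band(W,*b,.1,z0,z1);q=W[m];print('H',z0,m.sum(),rect(q[:,:2]),np.median(q,0))
E
```

```text
top T [0.44460972 0.25649253 0.03339807] H [ 0.53098679 -0.23714051  0.00541753] table 0.0002676873300789381
T 0.004 1178 (array([444.1, 255.3]), array([156.7, 148.1]), 29.2) [0.44084519 0.25593348 0.00767671]
T 0.035 152 (array([465.6, 260.7]), array([11.1, 56.5]), 88.5) [0.46439542 0.25933609 0.05688098]
H 0.003 1539 (array([ 531.5, -235.2]), array([197.6, 193.7]), 8.1) [ 0.54387177 -0.2355291   0.00582882]
H 0.013 570 (array([ 526.9, -255.4]), array([156.5, 138.3]), 79.5) [ 0.55965443 -0.24176372  0.01779288]
H 0.028 755 (array([ 492.6, -259.2]), array([ 82.7, 183.2]), 19.5) [ 0.48094112 -0.22653476  0.03408562]
scene T [0.46494891 0.26735019 0.01655132] H [ 0.53216167 -0.23160067  0.00462666] table 0.0008236799587217594
T 0.004 984 (array([443.4, 260.6]), array([141.2, 152. ]), 53.3) [0.44709037 0.27578466 0.0079739 ]
T 0.035 285 (array([468.2, 263. ]), array([58.2, 13.8]), 1.7) [0.47049432 0.26583126 0.05394745]
H 0.003 1047 (array([ 532.6, -235.6]), array([187.7, 192.9]), 52.5) [ 0.53942596 -0.23549946  0.0062969 ]
H 0.013 533 (array([ 528.7, -248.1]), array([151.5, 134.5]), 80.1) [ 0.55411392 -0.22824509  0.01746546]
H 0.028 456 (array([ 493.5, -255.6]), array([ 84. , 184.6]), 20.5) [ 0.4840344  -0.22135509  0.03404199]
```

Run:
```python
from h import *
def lc(m):
    n,l,s,_=cv2.connectedComponentsWithStats(m.astype(np.uint8),connectivity=8);return l==1+np.argmax(s[1:,4])
def rep(t,q):
    q2=q[:,:2];c=q2.mean(0);w,v=np.linalg.eigh(np.cov((q2-c).T));a=v[:,1];a=a*np.sign(a[np.argmax(abs(a))])
    e=(q2-c)@a;f=(q2-c)@np.array([-a[1],a[0]])
    ex=np.percentile(e,[1,99]);fx=np.percentile(f,[1,99])
    cc=c+a*ex.mean()+np.array([-a[1],a[0]])*fx.mean()
    print(t,len(q),'ctr',np.round(cc*1e3,1),'dir',round(np.degrees(np.arctan2(a[1],a[0])),1),'ext',np.round([np.ptp(ex)*1e3,np.ptp(fx)*1e3],1),'z',np.round(np.median(q[:,2])*1e3,1),rect(q2))
for n in ['top','scene']:
    p=cv2.imread(f'pics/{n}0.png');W=cloud(n,p,np.load(f'pics/{n}0.npy'));W=np.nan_to_num(W)
    print(n)
    rep('base+web',W[lc(band(W,.447,.26,.075,.0045,.08))]);rep('web',W[lc(band(W,.447,.26,.08,.03,.075))]);rep('webtop',W[lc(band(W,.447,.26,.08,.052,.065))])
    rep('lip',W[lc(band(W,.531,-.237,.1,.028,.042))]);rep('holder',W[lc(band(W,.531,-.237,.1,.0035,.042))])
    for nm,c in [('tube',(177,250)),('flat',(186,325))]:
        if n=='top': print(nm,W[c])
```

```text
top
base+web 1215 ctr [447.8 261.3] dir -5.3 ext [99.1 70.3] z 8.7 (array([450.4, 262.6]), array([ 73.5, 110.2]), 87.4)
web 163 ctr [465.4 260.6] dir -3.1 ext [56.  10.5] z 56.0 (array([465.6, 260.7]), array([11.1, 56.5]), 88.5)
webtop 121 ctr [465.8 260.7] dir -2.9 ext [55.1 10.5] z 57.8 (array([465.8, 260.9]), array([10.9, 55.4]), 87.8)
lip 729 ctr [ 480.6 -224.6] dir 79.8 ext [106.9  35. ] z 34.2 (array([ 481.2, -225.1]), array([110.4,  37. ]), 79.2)
holder 2638 ctr [ 530.1 -233.3] dir -9.8 ext [136.5 109.9] z 13.9 (array([ 530.9, -236. ]), array([127.2, 152. ]), 81.3)
tube [0.6176348  0.27386263 0.01437612]
flat [0.59918383 0.09586753 0.00938531]
scene
base+web 1353 ctr [449.8 264.3] dir -2.8 ext [98.7 68.2] z 9.5 (array([449.2, 263.8]), array([ 72.4, 101.8]), 87.8)
web 321 ctr [468.3 263.8] dir -3.0 ext [56.4 11.8] z 50.8 (array([468.1, 262.8]), array([58.3, 13.8]), 0.5)
webtop 154 ctr [467.7 263.2] dir -1.9 ext [55.5 12.3] z 57.5 (array([467.5, 262.8]), array([56.9, 13.7]), 0.9)
lip 436 ctr [ 482.4 -221.4] dir 80.2 ext [111.6  34.9] z 34.2 (array([ 482.2, -223.1]), array([118.1,  36.2]), 80.5)
holder 2084 ctr [ 537.9 -239.1] dir 114.2 ext [178.2 153.2] z 13.9 (array([ 523.5, -251.2]), array([158.6, 154.4]), 79.4)
```

Call:
drive_tool(deltas=[{"tx": -0.02, "ty": -0.019}, {"tx": -0.04, "ty": -0.038}, {"tx": -0.04, "ty": -0.038}, {"tx": -0.04, "ty": -0.038}, {"tx": -0.04, "ty": -0.038}, {"tx": -0.04, "ty": -0.038}, {"tx": -0.04, "ty": -0.038}, {"tx": -0.04, "ty": -0.038}], hand=-1, grip_force=40)

```text
schema error: expected keys tx, ty, tz, spin
```

Call:
drive_tool(deltas=[{"tx": -0.04, "ty": -0.039}, {"tx": -0.041, "ty": -0.04}, {"spin": -3.7, "tz": 0.03}, {"spin": -3.7, "tz": 0.03}, {"spin": -3.7, "tz": 0.03}, {}, {}])

```text
schema error: expected keys tx, ty, tz, spin
```

```bash
cat >> h.py <<'E'
def lc(m):
    n,l,s,_=cv2.connectedComponentsWithStats(m.astype(np.uint8),connectivity=8);return l==1+np.argmax(s[1:,4])
def rep(t,q):
    q2=q[:,:2];c=q2.mean(0);w,v=np.linalg.eigh(np.cov((q2-c).T));a=v[:,1];a=a*np.sign(a[np.argmax(abs(a))])
    e=(q2-c)@a;f=(q2-c)@np.array([-a[1],a[0]])
    ex=np.percentile(e,[1,99]);fx=np.percentile(f,[1,99])
    cc=c+a*ex.mean()+np.array([-a[1],a[0]])*fx.mean()
    print(t,len(q),'ctr',np.round(cc*1e3,1),'dir',round(np.degrees(np.arctan2(a[1],a[0])),1),'ext',np.round([np.ptp(ex)*1e3,np.ptp(fx)*1e3],1),'z',np.round(np.median(q[:,2])*1e3,1),rect(q2))
E
python3 - <<'E'
from h import *
p,d,W,s=wrist();cv2.imwrite('pics/w1.png',p);W=np.nan_to_num(W)
print(s['t'],s['tcp_pos'],np.round(s['tcp_rot'],3),s['wrist_force'])
rep('base+web',W[lc(band(W,.447,.26,.075,.0045,.08))]);rep('webtop',W[lc(band(W,.447,.26,.08,.052,.065))])
E
```

```text
0.1 [0.17067172 0.70422769 0.40365862] [[-0.972  0.236 -0.   ]
 [ 0.236  0.972 -0.002]
 [-0.    -0.002 -1.   ]] [ 0.07406127 -0.83200371 -0.09721666]Traceback (most recent call last):
  File "<stdin>", line 4, in <module>
  File "h.py", line 22, in lc
    n,l,s,_=cv2.connectedComponentsWithStats(m.astype(np.uint8),connectivity=8);return l==1+np.argmax(s[1:,4])
                                                                                            ~~~~~~~~~^^^^^^^^^
    return _wrapfunc(a, 'argmax', axis=axis, out=out, **kwds)
    return bound(*args, **kwds)
ValueError: attempt to get argmax of an empty sequence
```

View pics/w1.png

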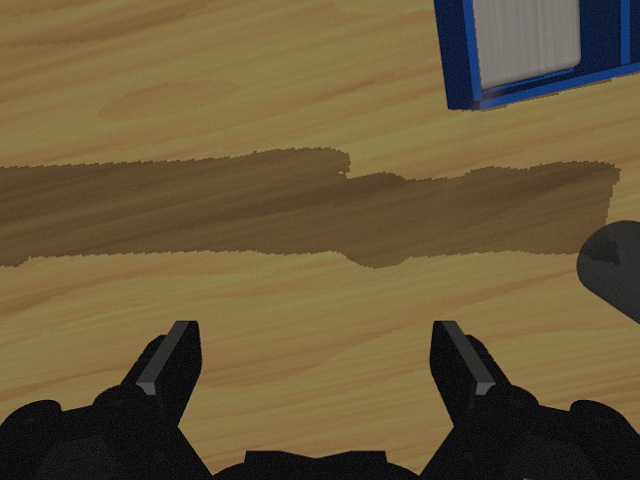

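That wrist picture is from the start pose, because both move calls were refused: each row needs all four keys. It shows the open fingers at (165,360) and (465,360) over bare table.

Call:
drive_tool(deltas=[{"tx": -0.02, "ty": -0.019, "tz": 0, "spin": 0}, {"tx": -0.04, "ty": -0.038, "tz": 0, "spin": 0}, {"tx": -0.04, "ty": -0.038, "tz": 0, "spin": 0}, {"tx": -0.04, "ty": -0.038, "tz": 0, "spin": 0}, {"tx": -0.04, "ty": -0.038, "tz": 0, "spin": 0}, {"tx": -0.04, "ty": -0.038, "tz": 0, "spin": 0}, {"tx": -0.04, "ty": -0.038, "tz": 0, "spin": 0}, {"tx": -0.04, "ty": -0.038, "tz": 0, "spin": 0}], hand=-1, grip_force=40)

```text
t: 1.15
tcp_pos: [0.3959, 0.3553, 0.4047]
tcp_rot: [[-0.972, 0.235, 0.0], [0.235, 0.972, -0.0], [-0.0, 0.0, -1.0]]
wrist_force: [1.5, 0.6, -0.1]
opening: 0.998
grasp_force: 0.0
```

Call:
drive_tool(deltas=[{"tx": -0.04, "ty": -0.039, "tz": 0, "spin": 0}, {"tx": -0.041, "ty": -0.04, "tz": 0, "spin": 0}, {"tx": 0, "ty": 0, "tz": 0.03, "spin": -3.7}, {"tx": 0, "ty": 0, "tz": 0.03, "spin": -3.7}, {"tx": 0, "ty": 0, "tz": 0.03, "spin": -3.7}, {"tx": 0, "ty": 0, "tz": 0, "spin": 0}, {"tx": 0, "ty": 0, "tz": 0, "spin": 0}])

```text
t: 2.02
tcp_pos: [0.4557, 0.2613, 0.3154]
tcp_rot: [[-0.999, 0.045, 0.001], [0.045, 0.999, 0.0], [-0.001, 0.0, -1.0]]
wrist_force: [-0.0, 0.6, -0.3]
opening: 1.001
grasp_force: 0.0
```

Run:
```python
from h import *
p,d,W,s=wrist();cv2.imwrite('pics/w2.png',p);W=np.nan_to_num(W)
print(s['t'],s['tcp_pos'],np.round(s['tcp_rot'],3),s['wrist_force'])
rep('base+web',W[lc(band(W,.447,.26,.075,.0045,.08))]);rep('webtop',W[lc(band(W,.447,.26,.08,.052,.065))])
```

```text
2.025 [0.45566118 0.26128277 0.3153716 ] [[-0.999  0.045  0.001]
 [ 0.045  0.999  0.   ]
 [-0.001  0.    -1.   ]] [-0.00884224  0.56417344 -0.30960563]
base+web 13799 ctr [449.  261.3] dir -2.3 ext [97.4 68.3] z 8.8 (array([449.5, 261.3]), array([ 70.2, 100.1]), 87.6)
webtop 1472 ctr [467.5 260.5] dir -2.1 ext [56.2  9.6] z 58.6 (array([467.8, 260.4]), array([ 9.8, 57.7]), 87.8)
```

View pics/w2.png

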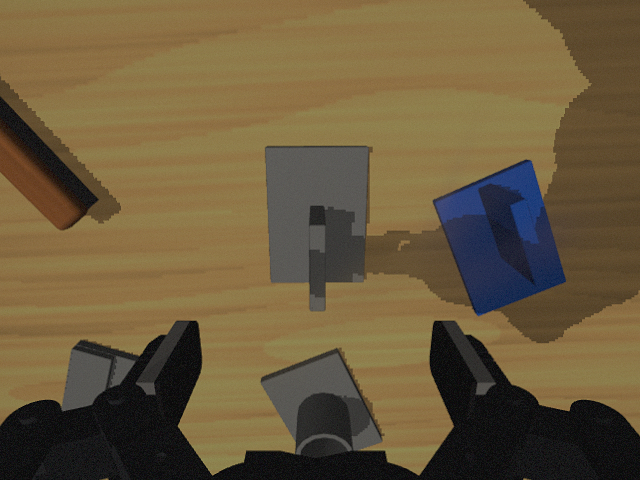

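The wrist view shows the T base at (317,215) with its web at (317,260), the tube coupon below, and the blue T clear to the right at (500,240). All three views agree on the web centre (467, 261) mm and yaw of about -2.2°. I'm descending to grasp it.

Call:
drive_tool(deltas=[{"tx": 0, "ty": -0.0005, "tz": 0.03, "spin": 0}, {"tx": 0, "ty": 0, "tz": 0.03, "spin": 0}, {"tx": 0, "ty": 0, "tz": 0.03, "spin": 0}, {"tx": 0, "ty": 0, "tz": 0.02, "spin": 0}, {"tx": 0, "ty": 0, "tz": 0.012, "spin": 0}, {"tx": 0, "ty": 0, "tz": 0, "spin": 0}, {"tx": 0, "ty": 0, "tz": 0, "spin": 0}])

```text
t: 2.95
tcp_pos: [0.4557, 0.2609, 0.1936]
tcp_rot: [[-0.999, 0.044, 0.002], [0.044, 0.999, 0.001], [-0.002, 0.001, -1.0]]
wrist_force: [-0.8, 0.3, -0.5]
opening: 0.998
grasp_force: 0.0
```

Call:
drive_tool(deltas=[{"tx": 0, "ty": 0, "tz": 0, "spin": 0}, {"tx": 0, "ty": 0, "tz": 0, "spin": 0}, {"tx": 0, "ty": 0, "tz": 0, "spin": 0}, {"tx": 0, "ty": 0, "tz": 0, "spin": 0}, {"tx": 0, "ty": 0, "tz": 0, "spin": 0}, {"tx": 0, "ty": 0, "tz": 0, "spin": 0}, {"tx": 0, "ty": 0, "tz": 0, "spin": 0}, {"tx": 0, "ty": 0, "tz": 0, "spin": 0}], hand=1, grip_force=30)

```text
t: 3.95
tcp_pos: [0.4554, 0.2607, 0.1929]
tcp_rot: [[-0.999, 0.044, 0.0], [0.044, 0.999, 0.0], [-0.0, 0.0, -1.0]]
wrist_force: [-0.2, 1.7, 3.3]
opening: 0.111
grasp_force: 30.2
```

Call:
drive_tool(deltas=[{"tx": 0, "ty": 0, "tz": -0.02, "spin": 0}, {"tx": 0, "ty": 0, "tz": -0.03, "spin": 0}, {"tx": 0, "ty": 0, "tz": -0.04, "spin": 0}, {"tx": 0, "ty": -0.02, "tz": -0.03, "spin": 0}, {"tx": -0.01, "ty": -0.04, "tz": 0, "spin": 0}, {"tx": -0.01, "ty": -0.04, "tz": 0, "spin": 0}, {"tx": -0.01, "ty": -0.04, "tz": 0, "spin": 0}, {"tx": -0.01, "ty": -0.04, "tz": 0, "spin": 0}])

```text
t: 4.95
tcp_pos: [0.487, 0.0775, 0.3122]
tcp_rot: [[-0.999, 0.044, -0.001], [0.044, 0.999, -0.001], [0.001, -0.001, -1.0]]
wrist_force: [0.3, 0.0, -1.1]
opening: 0.117
grasp_force: 29.6
```

Call:
drive_tool(deltas=[{"tx": -0.015, "ty": -0.05, "tz": 0, "spin": 0}, {"tx": -0.015, "ty": -0.05, "tz": 0, "spin": 0}, {"tx": -0.015, "ty": -0.05, "tz": 0, "spin": 0}, {"tx": -0.015, "ty": -0.05, "tz": 0, "spin": 0}, {"tx": -0.015, "ty": -0.05, "tz": 0, "spin": 0}, {"tx": -0.018, "ty": -0.04, "tz": 0, "spin": 2.5}, {"tx": 0, "ty": -0.025, "tz": 0, "spin": 2.5}, {"tx": 0, "ty": 0, "tz": 0, "spin": 2.6}])

```text
t: 5.95
tcp_pos: [0.5636, -0.2419, 0.312]
tcp_rot: [[-0.983, 0.182, -0.003], [0.182, 0.983, -0.0], [0.003, -0.001, -1.0]]
wrist_force: [0.0, 1.2, -1.8]
opening: 0.113
grasp_force: 29.6
```

Call:
drive_tool(deltas=[{"tx": 0, "ty": 0, "tz": 0, "spin": 0}, {"tx": 0, "ty": 0, "tz": 0, "spin": 0}])

```text
t: 6.2
tcp_pos: [0.5652, -0.2374, 0.3125]
tcp_rot: [[-0.985, 0.172, -0.001], [0.172, 0.985, 0.002], [0.001, 0.001, -1.0]]
wrist_force: [-1.2, 0.2, -0.8]
opening: 0.11
grasp_force: 29.6
```

Run:
```python
from h import *
p,d,W,s=wrist();cv2.imwrite('pics/w3.png',p);np.save('pics/w3.npy',W)
t,dt=read_camera('top');V=cloud('top',t,dt)
print(s['t'],s['tcp_pos'],np.round(s['tcp_rot'],3),s['wrist_force'])
W=np.nan_to_num(W)
for z0,z1 in [(.030,.038),(.015,.021),(.003,.009)]:
    m=band(W,.531,-.233,.1,z0,z1);rep(z0,W[lc(m)])
# coupon points
T=s['tcp_pos'];R=np.array(s['tcp_rot']);q=(W-T)@R
m=(abs(q[...,0])<.08)&(abs(q[...,1])<.06)&(q[...,2]>.165)&(q[...,2]<.22);C=q[lc(m)];print('coupon in tool',len(C),C.min(0),C.max(0),np.median(C,0))
```

```text
6.2 [ 0.56524742 -0.23736903  0.31253004] [[-0.985  0.172 -0.001]
 [ 0.172  0.985  0.002]
 [ 0.001  0.001 -1.   ]] [-1.23989923  0.17367435 -0.82763363]
0.03 11715 ctr [ 482.5 -226. ] dir 79.7 ext [107.5  34.2] z 34.7 (array([ 482.6, -226. ]), array([110.5,  35.1]), 79.8)
0.015 696 ctr [ 504.9 -280.8] dir -10.8 ext [26.1 10.1] z 18.7 (array([ 505.2, -280.9]), array([10.3, 26.8]), 79.9)
0.003 5548 ctr [ 515.1 -232. ] dir 79.8 ext [89.1 26.8] z 6.7 (array([ 515. , -231.9]), array([90.5, 27.5]), 79.8)
coupon in tool 25592 [-0.03337305 -0.03651296  0.16501228] [0.05597568 0.03392582 0.19056844] [ 0.02703802 -0.00116147  0.1842383 ]
```

View pics/w3.png

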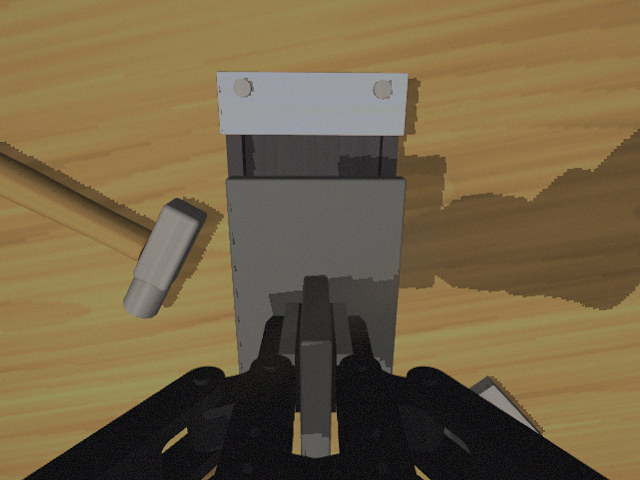

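The coupon is in the hand, with its bare end edge at row 178 (columns 228–405). The lip is at rows 72–135, with the cavity floor visible between lip and coupon, well aligned. Next I'll check the tilt in the hand.

```bash
cat >> h.py <<'E'
def coupon(W,s):
    T=s['tcp_pos'];R=np.array(s['tcp_rot']);q=(np.nan_to_num(W)-T)@R
    m=(q[...,0]>.022)&(q[...,0]<.09)&(abs(q[...,1])<.045)&(q[...,2]>.165)&(q[...,2]<.21);C=q[lc(m)]
    for _ in range(3):
        A=np.c_[C[:,:2],np.ones(len(C))];k=np.linalg.lstsq(A,C[:,2],rcond=None)[0];r=C[:,2]-A@k;C=C[abs(r)<.003]
    w=C@R.T+T
    print('slope x,y',k[:2].round(4),'base top tool z at x=0.006',round(k@[.006,0,1],4),'bare end x',np.percentile(C[:,0],99.5).round(4),'y',np.percentile(C[:,1],[.5,99.5]).round(4),'end top world',w[C[:,0]>C[:,0].max()-.004].mean(0).round(4))
E
python3 - <<'E'
from h import *
W=np.load('pics/w3.npy');coupon(W,read_state())
E
```

```text
slope x,y [0.0052 0.0006] base top tool z at x=0.006 0.1843 bare end x 0.0561 y [-0.0351  0.0338] end top world [ 0.5116 -0.2289  0.1281]
```

The coupon is level in the hand. I'll lower it so the far wall pushes up under the +x end, tipping the bare end down.

Call:
drive_tool(deltas=[{"tx": 0, "ty": -0.0026, "tz": 0.02, "spin": 0}, {"tx": 0, "ty": 0, "tz": 0.03, "spin": 0}, {"tx": 0, "ty": 0, "tz": 0.03, "spin": 0}, {"tx": 0, "ty": 0, "tz": 0.015, "spin": 0}, {"tx": 0, "ty": 0, "tz": 0.0035, "spin": 0}, {"tx": 0, "ty": 0, "tz": 0, "spin": 0}, {"tx": 0, "ty": 0, "tz": 0, "spin": 0}], grip_force=22)

```text
t: 7.18
tcp_pos: [0.5654, -0.2424, 0.2153]
tcp_rot: [[-0.984, 0.176, 0.002], [0.176, 0.984, -0.001], [-0.002, -0.0, -1.0]]
wrist_force: [0.0, 0.1, -0.6]
opening: 0.111
grasp_force: 29.6
```

Call:
drive_tool(deltas=[{"tx": 0, "ty": 0, "tz": 0.0015, "spin": 0}, {"tx": 0, "ty": 0, "tz": 0.0015, "spin": 0}, {"tx": 0, "ty": 0, "tz": 0.0015, "spin": 0}, {"tx": 0, "ty": 0, "tz": 0, "spin": 0}, {"tx": 0, "ty": 0, "tz": 0, "spin": 0}])

```text
t: 7.8
tcp_pos: [0.5649, -0.2423, 0.2108]
tcp_rot: [[-0.984, 0.176, 0.0], [0.176, 0.984, -0.0], [-0.0, -0.0, -1.0]]
wrist_force: [-1.4, 0.6, 6.5]
opening: 0.114
grasp_force: 30.9
```

Run:
```python
from h import *
p,d,W,s=wrist();print(s['tcp_pos'],s['wrist_force']);coupon(W,s)
```

```text
[ 0.56486743 -0.24230831  0.2108337 ] [-1.37089606  0.6349664   6.46952486]
slope x,y [-0.2363  0.0027] base top tool z at x=0.006 0.1951 bare end x 0.09 y [-0.0446  0.0441] end top world [ 0.4782 -0.2275  0.0346]
```

```bash
sed -i 's/(q\[...,0\]<.09)&(abs(q\[...,1\])<.045)/(q[...,0]<.062)\&(abs(q[...,1])<.033)/; s/(q\[...,2\]<.21)/(q[...,2]<.2)/' h.py
python3 - <<'E'
from h import *
p,d,W,s=wrist();coupon(W,s)
E
```

```text
slope x,y [0.0074 0.0016] base top tool z at x=0.006 0.184 bare end x 0.0557 y [-0.0327  0.0326] end top world [ 0.5117 -0.2329  0.0263]
```

Call:
drive_tool(deltas=[{"tx": 0, "ty": 0.001, "tz": 0.001, "spin": 0}, {"tx": 0, "ty": 0.001, "tz": 0.001, "spin": 0}, {"tx": 0, "ty": 0, "tz": 0, "spin": 0}, {"tx": 0, "ty": 0, "tz": 0, "spin": 0}])

```text
t: 8.4
tcp_pos: [0.5648, -0.242, 0.2107]
tcp_rot: [[-0.984, 0.177, 0.0], [0.177, 0.984, -0.002], [-0.001, -0.002, -1.0]]
wrist_force: [-5.3, -0.5, 19.3]
opening: 0.114
grasp_force: 32.7
```

Run:
```python
from h import *
p,d,W,s=wrist();print(s['wrist_force']);coupon(W,s)
```

```text
[-5.300224   -0.53383507 19.26282408]
slope x,y [ 0.0089 -0.0001] base top tool z at x=0.006 0.184 bare end x 0.0557 y [-0.0327  0.0326] end top world [ 0.5118 -0.2327  0.0261]
```

The grip holds the coupon rigidly: 19 N only tipped it 0.009 rad. I'll ease off, using the wall as a height reference (coupon top about 26 mm against the lip underside at 28 mm). Then I'll slide 16 mm so the bare end just enters under the lip, and press again with a longer lever.

Call:
drive_tool(deltas=[{"tx": 0, "ty": 0.002, "tz": -0.0018, "spin": 0}, {"tx": 0, "ty": 0, "tz": 0, "spin": 0}, {"tx": 0.003, "ty": 0, "tz": 0, "spin": 0}, {"tx": 0.003, "ty": 0, "tz": 0, "spin": 0}, {"tx": 0.003, "ty": 0, "tz": 0, "spin": 0}, {"tx": 0, "ty": 0, "tz": 0, "spin": 0}], grip_force=20, hand=1)

```text
t: 9.2
tcp_pos: [0.5583, -0.2368, 0.2103]
tcp_rot: [[-0.985, 0.175, 0.005], [0.175, 0.985, -0.001], [-0.005, -0.0, -1.0]]
wrist_force: [3.6, -2.0, 6.3]
opening: 0.111
grasp_force: 30.7
```

Run:
```python
from h import *
p,d,W,s=wrist();print(s['wrist_force'],s['tcp_pos']);coupon(W,s)
W=np.nan_to_num(W);rep('lip',W[lc(band(W,.531,-.233,.1,.031,.038)&(W[...,0]<.505))])
```

```text
[ 3.63942663 -1.96031945  6.28321823] [ 0.55825061 -0.23676008  0.21032113]
slope x,y [0.0166 0.0008] base top tool z at x=0.006 0.1841 bare end x 0.0553 y [-0.0327  0.0327] end top world [ 0.5063 -0.2277  0.0251]
lip 32347 ctr [ 482.3 -226. ] dir 80.3 ext [107.  34.] z 34.6 (array([ 482.3, -225.9]), array([110.8,  35.4]), 80.1)
```

The bare end top is now at about 24.5 mm, comfortably below the lip underside at 28 mm. Sliding on, then pressing to tilt further.

Call:
drive_tool(deltas=[{"tx": 0.003, "ty": 0, "tz": 0, "spin": 0}, {"tx": 0.003, "ty": 0, "tz": 0, "spin": 0}, {"tx": 0.003, "ty": 0, "tz": 0, "spin": 0}, {"tx": 0, "ty": 0, "tz": 0.0015, "spin": 0}, {"tx": 0, "ty": 0, "tz": 0.001, "spin": 0}, {"tx": 0, "ty": 0, "tz": 0, "spin": 0}])

```text
t: 10.0
tcp_pos: [0.5472, -0.2347, 0.207]
tcp_rot: [[-0.985, 0.175, -0.002], [0.175, 0.985, 0.001], [0.002, 0.001, -1.0]]
wrist_force: [0.4, -0.4, 6.0]
opening: 0.116
grasp_force: 30.7
```

Run:
```python
from h import *
p,d,W,s=wrist();cv2.imwrite('pics/w4.png',p);print(s['wrist_force'],s['tcp_pos']);coupon(W,s)
```

```text
[ 0.395176   -0.41043319  6.01901693] [ 0.54723203 -0.23471565  0.20703299]
slope x,y [-5.061e-01 -3.000e-04] base top tool z at x=0.006 0.1987 bare end x 0.0619 y [-0.0326  0.0327] end top world [ 0.4879 -0.2242  0.0347]
```

View pics/w4.png

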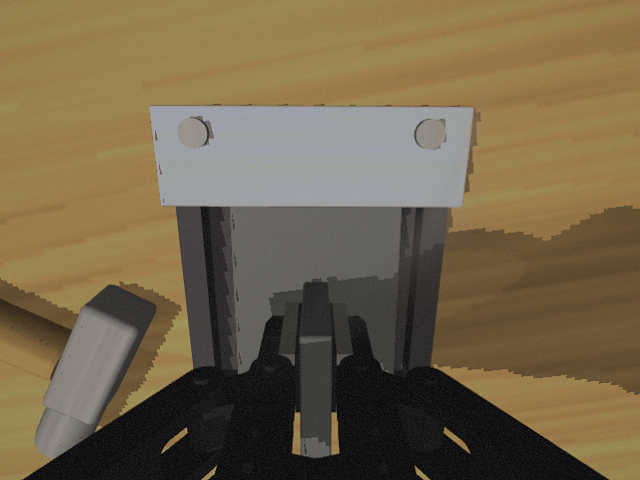

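The bare end is now hidden under the lip (lip edge at row 207), with even side gaps at columns ~210–235 and ~400–415. I'll slide the last 10 mm, then lower onto the floor.

Call:
drive_tool(deltas=[{"tx": 0.003, "ty": -0.001, "tz": -0.001, "spin": 0}, {"tx": 0.003, "ty": -0.001, "tz": 0, "spin": 0}, {"tx": 0.003, "ty": 0, "tz": 0, "spin": 0}, {"tx": 0.0015, "ty": 0, "tz": 0, "spin": 0}, {"tx": 0, "ty": 0, "tz": 0, "spin": 0}, {"tx": 0, "ty": 0, "tz": 0, "spin": 0}])

```text
t: 10.8
tcp_pos: [0.5373, -0.2353, 0.208]
tcp_rot: [[-0.984, 0.176, 0.0], [0.176, 0.984, 0.0], [-0.0, 0.0, -1.0]]
wrist_force: [-0.3, -0.6, -1.8]
opening: 0.111
grasp_force: 29.6
```

Run:
```python
from h import *
p,d,W,s=wrist();print(s['wrist_force'],s['tcp_pos'])
T=s['tcp_pos'];R=np.array(s['tcp_rot']);q=(np.nan_to_num(W)-T)@R
h=(T[:2]-[.5313,-.2346]);print('hx',h@[.984,-.177],'hy',h@[.177,.984])
m=(q[...,0]>.02)&(q[...,0]<.034)&(q[...,1]<-.012)&(q[...,1]>-.03)&(q[...,2]<.205);C=q[m];print(len(C),np.polyfit(C[:,0],C[:,2],1), C[:,2].mean())
```

```text
[-0.254783   -0.62651571 -1.80054558] [ 0.53725681 -0.23525572  0.20801483]
hx 0.005977562050004778 hy 0.00040912543937526657
1432 [0.07874246 0.184147  ] 0.18628126097789693
```

The coupon is free of contact, tilted 0.08 rad with its bare end under the lip and well centred. Now lowering to level it.

Call:
drive_tool(deltas=[{"tx": 0, "ty": 0, "tz": 0.003, "spin": 0}, {"tx": 0, "ty": 0, "tz": 0.002, "spin": 0}, {"tx": 0, "ty": 0, "tz": 0.001, "spin": 0}, {"tx": 0, "ty": 0, "tz": 0.001, "spin": 0}, {"tx": 0, "ty": 0, "tz": 0.001, "spin": 0}, {"tx": 0, "ty": 0, "tz": 0.001, "spin": 0}, {"tx": 0, "ty": 0, "tz": 0, "spin": 0}])

```text
t: 11.72
tcp_pos: [0.5386, -0.2355, 0.2002]
tcp_rot: [[-0.984, 0.176, 0.004], [0.176, 0.984, -0.001], [-0.004, -0.0, -1.0]]
wrist_force: [0.5, -0.1, 4.8]
opening: 0.112
grasp_force: 30.7
```

Call:
drive_tool(deltas=[{"tx": 0, "ty": 0, "tz": 0, "spin": 0}, {"tx": 0, "ty": 0, "tz": 0, "spin": 0}, {"tx": 0, "ty": 0, "tz": 0, "spin": 0}, {"tx": 0, "ty": 0, "tz": 0, "spin": 0}, {"tx": 0, "ty": 0, "tz": 0, "spin": 0}, {"tx": 0, "ty": 0, "tz": 0, "spin": 0}], hand=-0.3)

```text
t: 12.48
tcp_pos: [0.5371, -0.2353, 0.199]
tcp_rot: [[-0.984, 0.176, 0.0], [0.176, 0.984, -0.0], [-0.0, -0.0, -1.0]]
wrist_force: [-0.5, 0.3, -0.5]
opening: 0.651
grasp_force: 0.0
```

Call:
drive_tool(deltas=[{"tx": 0, "ty": 0, "tz": -0.02, "spin": 0}, {"tx": 0, "ty": 0, "tz": -0.03, "spin": 0}, {"tx": 0, "ty": 0, "tz": -0.04, "spin": 0}, {"tx": 0, "ty": 0, "tz": -0.03, "spin": 0}, {"tx": 0, "ty": 0, "tz": 0, "spin": 0}, {"tx": 0, "ty": 0, "tz": 0, "spin": 0}])

```text
t: 13.22
tcp_pos: [0.5368, -0.2351, 0.3194]
tcp_rot: [[-0.984, 0.176, 0.0], [0.176, 0.984, -0.0], [-0.0, 0.0, -1.0]]
wrist_force: [-0.8, -0.3, -0.2]
opening: 0.649
grasp_force: 0.0
```

Run:
```python
from h import *
p,d,W,s=wrist();cv2.imwrite('pics/w5.png',p);W=np.nan_to_num(W)
print(s['t'],s['tcp_pos'],s['opening'],s['wrist_force'])
o=np.array([.5313,-.2346]);h=np.dstack([(W[...,:2]-o)@[.984,-.177],(W[...,:2]-o)@[.177,.984],W[...,2]])
m=(abs(h[...,0]-3)<9e9)&(h[...,0]>-.028)&(h[...,0]<.045)&(abs(h[...,1])<.03)&(h[...,2]>.010)&(h[...,2]<.022)
C=h[m];A=np.c_[C[:,:2],np.ones(len(C))];print('plane',np.linalg.lstsq(A,C[:,2],rcond=None)[0].round(4),len(C))
w=h[(abs(h[...,0])<.08)&(abs(h[...,1])<.03)&(h[...,2]>.055)&(h[...,2]<.075)];rep('webtop in holder',w)
```

```text
13.225 [ 0.53677527 -0.23512294  0.31939701] 0.6489350760299702 [-0.83583546 -0.33750741 -0.18949441]
plane [ 0.0007 -0.0022  0.0148] 7204
webtop in holder 1452 ctr [22. -1.] dir 0.4 ext [56.3  9.5] z 64.6 (array([22.4, -1.1]), array([57.6,  9.6]), 0.3)
```

View pics/w5.png

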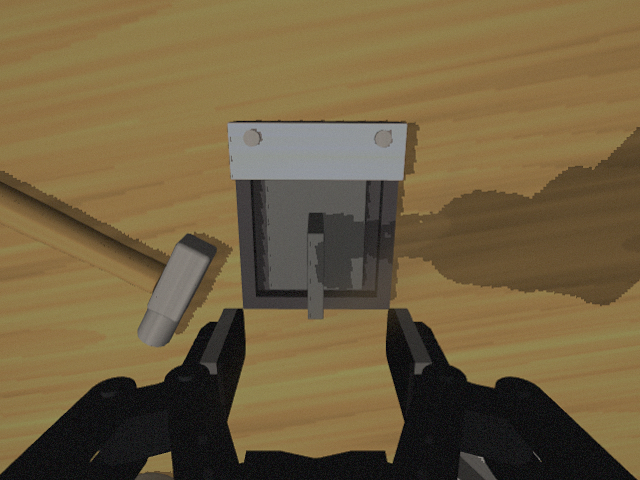

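The coupon lies flat in the cavity. The base is at (317,235), its bare end is under the lip (lip edge at row 180), and the web is at (315,265). Its origin is about 3.5 mm off in x and -1 mm in y, the base top is at 14.8 mm, and the tilt is near zero. Handing in.

```bash
python3 -c "
from cell import manip
print(manip.job_done())"
```

```text
the job is handed in; nothing more can be done
None
```

The T-joint coupon is seated flat in the smaller holder with its bare end under the lip, about 3.5 mm off centre in x and 1 mm in y, and released; the job was handed in at about 13 s, no verdict came back, and I kept clear of the tube and flat coupons but did not re-measure them.

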